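# Put away the tip boxes

## Robot

A 6-joint arm with a two-finger parallel gripper is mounted at the origin on the work surface. World frame = base frame: x ahead of the robot, y to its left, z up, the work surface at z = 0. Lengths are in m, angles in rad, forces in N, time in s.
With the tool pointing down it reaches from about 0.275 to 0.975 m from the base axis. Payload 8.4 kg.
Tool frame: the origin (TCP) lies between the finger pads; the fingertips stand 19 mm ahead of it and the grasp point (between the pads) is the TCP (nose_length is the distance from the TCP to the fingertips, in m); z points along the fingers, y is the line along which they close (so a half turn about z gives the same grasp; the last joint's range is limited). The gripper opens to 92 mm and grips with 3 to 60 N. Pads are 20 mm wide; open, the fingers measure 128 mm over their backs; the gripper's body (75 mm by 189 mm) begins 69 mm behind the grasp point.
Start: joints at [-1.22, 0.353, 1.633, -0, 1.155, -0.002], TCP at [0.216, -0.587, 0.234] pointing down, gripper open.
Joint ranges: [-2.63, 2.63], [-0.92, 2.1], [0.06, 2.66], [-1.3, 4.44], [0, 2.69], [-3.02, 3.02]. Speed limits (rad/s): [2.22, 2.22, 2.79, 3.14, 3.14, 3.14].

## Interface

Orientations are given as a unit quaternion [x, y, z, w].
In Python, from rig import * gives the robot as it stands.
- The arm moves only by the tool apply_moves, never from a script. Its argument "increments" is a list of rows, each a list of 5 numbers: the opening, from -1 (shut) to 1 (fully open), then the shift along the world's x, y, z in mm, then the turn about the world's z in rad. A call has 1 to 8 rows; each row is the pose to reach, as a shift and turn from the pose commanded when the call began; what a row does not reach only later rows make up. A row lasts 1/12 s, in which the tool goes at most 41.7 mm and 7.16 degrees, less where a joint would pass 70% of its speed; a pose out of reach is approached as far as the arm can. A call with a gripper value outside its range is refused whole. The fingers move at their own pace and stop on an object; "force" is the grip in N (left out, the last holds). Time passes only in rows, so rows that repeat a pose let the fingers close. It gives the time, the measured TCP pose, the force, the opening and the grip force at its end, in the units of the state.
- state(): the state, without advancing time (a new reading comes with each control period).
- get_image(name): name is "scene" or "top"; returns a dict with "img" (400x640x3 uint8, blue, green, red), "K" (3x3 intrinsics, pixels), "k1" (the pictures are not rectified: a ray, as slopes to the right and down, at radius r is drawn at 1 + k1 r^2 times it, then the intrinsics apply), "extrinsics" (4x4, takes a point from camera to world coordinates). Camera axes: x right, y down, z forward; pixel columns grow to the right and rows downward; lengths in m; the calibration is good to about 2 mm. A picture is of the moment at which its call begins. There is no depth.
- hand_in(): hands the job in; it is judged then, once.
The state is a dict: "t": time; "q": joint angles; "joint_vel": joint speeds; "joint_torque": joint torques, N m; "tool_pos": TCP position; "ee_rot": TCP orientation; "wrist_force": force on the tool from outside, world axes, zero at the start; "ft_torque": the same for the moment, N m; "gripper_width": finger opening in m; "finger_force": force on a finger pad.
Only numpy, scipy, OpenCV 4.12 (cv2) and the standard library are available. Lean on these libraries where they do the work, as an engineer would, in place of code of your own. Each camera call takes 0.05 s, during which the arm holds its last target. There are 200 camera calls.

## Task

Stack the three closed tip boxes lid up in one square column: the box lying on the bench goes on the box already on the raised board, and the box standing on end goes on top, edges lined up. Before stacking the standing box, lay it down lid up on the board itself and let go of it, then take it again; it tips over easily if its underside is set against the board's front edge and it is pushed high on its lid. Leave the bottom box in its place and do not disturb the rack, the tub or the pipette stand.

Things in the scene. Friction and masses are not known exactly. Their poses are not given: they have to be found in the camera images.
- board: grey plastic board fixed on the bench, 190 (its x) x 320 (its y) x 12 mm thick. Origin: centre of its underside, at bench height; z up. Its front edge, facing the robot, is at its x = -95 mm: the stop for tipping, 12 mm high. The bottom box lies on its right half (its y -105 to -75 mm); its left half (its y 0 to 160 mm) is clear for the tipped box.
- base_box: bottom of the column: closed box 120 (its x) x 60 (its y) x 50 mm (its z), a plain block, white with an 18 mm high blue lid, 0.3 kg, loose; lies lid up on the right half of the board, long side roughly away from the robot. Origin: centre of its underside; z points out of the lid.
- flat_box: second of the column: the same kind of closed box, 120 x 60 x 50 mm, origin at the centre of its underside, z out of the lid, 0.2 to 0.35 kg; lies lid up on the bench left or right of the board, long side roughly away from the robot.
- standing_box: top of the column: the same kind of box, 0.2 to 0.35 kg, standing 120 mm tall on a 60 x 50 mm end on the bench, left or right of the board. Origin: centre of its underside face, now upright, 60 mm over the bench; its x is vertical, y level, z (out of the lid) towards the robot within 46 degrees. Pushed near its top it falls over by itself once it leans about 25 degrees.
- tube_rack: bystander: yellow tube rack, 65 x 210 x 25 mm, lying beyond the board; origin centre of underside.
- tub: bystander: clear empty square tub on its yellow lid, 130 x 130 x 80 mm, beyond the board to the left; origin centre of underside.
- pipette_stand: bystander: mint-green round pipette stand, 130 mm across and about 250 mm tall, beyond the board to the right; origin centre of underside.
Not all that is in view belongs to the job. Leave any red look-alike of the standing_box alone.

How it is judged:
On the way:
1. the box that stood on end lies lid up on the board itself, let go (angle between standing_box's own z axis and vertical below 0.1 rad and z of standing_box in the frame of board between 0.008 and 0.018 m and contact force between standing_box and the fingers below 0.1 N), for 0.2 s.
At the end, for the whole second after the job is handed in: Flat box on the bottom box, standing box on the flat box, all lid up, level (3.4 degrees) and at rest; each centred on the one below within 12 mm and lined up within 7 degrees, either way round; bottom box still on the board, within 25 mm of its start (z of flat_box in the frame of base_box between 0.046 and 0.054 m and horizontal distance between flat_box and base_box below 0.012 m and angle between the x axis of flat_box and the x axis of base_box, either way round below 0.12 rad and angle between each of flat_box, standing_box, base_box's own z axis and vertical below 0.06 rad and linear speed of each of flat_box, standing_box, base_box below 0.02 m/s and z of standing_box in the frame of flat_box between 0.046 and 0.054 m and horizontal distance between standing_box and flat_box below 0.012 m and angle between the x axis of standing_box and the x axis of flat_box, either way round below 0.12 rad and z of base_box in the frame of board between 0.008 and 0.016 m and distance of base_box from where it was at the start of the episode below 0.025 m); the robot touches nothing.
It fails at once if the tube rack is moved more than 30 mm (distance of tube_rack from where it was at the start of the episode above 0.03 m).
It fails at once if the tub is moved more than 30 mm (distance of tub from where it was at the start of the episode above 0.03 m).
It fails at once if the pipette stand is moved more than 30 mm (distance of pipette_stand from where it was at the start of the episode above 0.03 m).
It also fails if it takes over 72 s, if anything falls off the work surface, if the arm or the gripper's body presses on something with over 40 N, if the wrist force passes 120 N, or if a joint passes its speed limit or range.

## Working session

There is one attempt and no reset: what is moved stays moved. The work goes in short steps, Python scripts to look and compute and a tool call to move; the robot and the scene stay as the last step left them, time stands still between calls to the robot, and variables do not carry over. Pictures are saved under pics/ and viewed, at most 10 in all, crops included, and the job is handed in when it is done.

Besides the shell and the picture viewer there is one more tool, called after "Call:" as name(argument=value, ...) on one line, values as JSON. apply_moves: Moves the arm, as the interface text tells. Its arguments: {"type":"object","properties":{"increments":{"type":"array","items":{"type":"array","items":{"type":"number"}}},"force":{"type":"number"}},"required":["increments"]}

```bash
ls; mkdir -p pics; python3 - <<'E'
from rig import *
import cv2,numpy as np
for n in("scene","top"):
    d=get_image(n);cv2.imwrite(f"pics/{n}0.png",d["img"]);print(n,np.round(d["K"],1).tolist(),d["k1"],np.round(d["extrinsics"],3).tolist())
print(state())
E
```

```text
pics
scene [[474.4, 0.0, 321.9], [0.0, 474.4, 201.6], [0.0, 0.0, 1.0]] -0.027010442025887215 [[0.33, 0.702, -0.631, 1.472], [0.944, -0.237, 0.23, -0.396], [0.012, -0.672, -0.74, 1.16], [0.0, 0.0, 0.0, 1.0]]
top [[488.3, 0.0, 319.5], [0.0, 488.3, 201.2], [0.0, 0.0, 1.0]] -0.06190824814568545 [[-0.008, -0.996, 0.086, 0.418], [-1.0, 0.009, 0.016, -0.066], [-0.017, -0.086, -0.996, 1.687], [0.0, 0.0, 0.0, 1.0]]
{'t': 0.1, 'q': array([-1.22039808e+00,  3.53589319e-01,  1.63403728e+00,  3.24506834e-05,
        1.15517100e+00, -2.39949668e-03]), 'joint_vel': array([-0.00010117, -0.00135866, -0.00236384, -0.00151999, -0.00277654,
        0.00060504]), 'joint_torque': array([-2.45533611e-04, -5.94903517e+01, -3.34934199e+01,  6.98469090e-02,
        1.83402974e-02, -2.33566169e-05]), 'tool_pos': array([ 0.21582466, -0.58612492,  0.23294184]), 'ee_rot': array([ 9.84482993e-01,  1.75478984e-01, -8.96863778e-05, -5.95948208e-04]), 'wrist_force': array([0.33974991, 0.5522786 , 0.21984555]), 'ft_torque': array([-0.03279295,  0.04439626,  0.01386118]), 'finger_force': 0.0, 'gripper_width': 0.09193045776141953}
```

View pics/scene0.png

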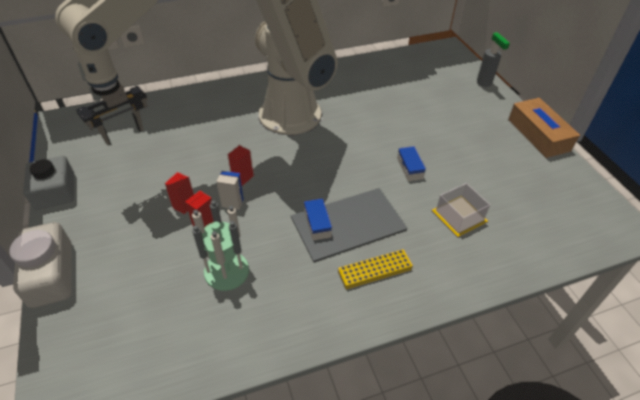

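View pics/top0.png

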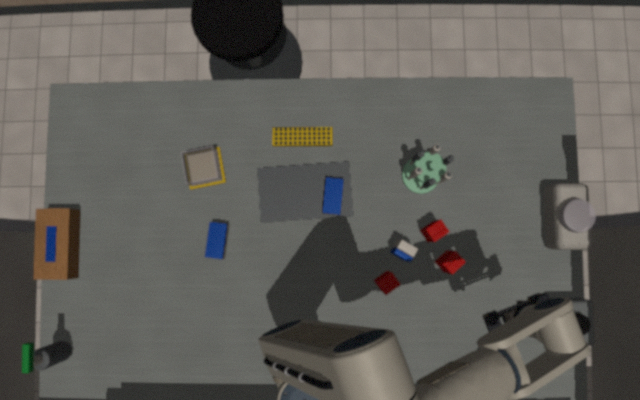

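The scene view shows the base box at (318,215) on the board, the flat box at (411,160) and the standing box with its white end and blue lid at (229,185). In the top view these are at (333,195), (216,240) and (404,250).

Things that could be taken for the standing box, in top-view pixels:
- Red look-alikes at (435,231), (451,262) and (387,282), all rejected for colour.
- The brown box with a blue mark at (50,245), also rejected.

My choice is (404,250). I'll measure next and check that choice in a close crop.

```bash
cat > h.py <<'E'
from rig import *
import cv2,numpy as np
def ray(d,px):
    k=np.array([d["k1"],0,0,0,0.]); p=cv2.undistortPoints(np.array(px,float).reshape(-1,1,2),np.array(d["K"]),k)[:,0]
    E=np.array(d["extrinsics"]); return E[:3,3],np.c_[p,np.ones(len(p))]@E[:3,:3].T
def onz(d,px,z):
    o,v=ray(d,px); s=(z-o[2])/v[:,2]; return (o+s[:,None]*v)[:,:2]
def mask(d,col):
    h=cv2.cvtColor(d["img"],cv2.COLOR_BGR2HSV);H,S,V=cv2.split(h)
    if col=="blue": return ((H>100)&(H<130)&(S>130)&(V>50)).astype(np.uint8)
    if col=="red": return (((H<8)|(H>172))&(S>130)&(V>50)).astype(np.uint8)
    if col=="blueup": return ((H>100)&(H<130)&(S>130)&(V>110)).astype(np.uint8)
def blobs(m,amin=20):
    c,_=cv2.findContours(m,cv2.RETR_EXTERNAL,cv2.CHAIN_APPROX_NONE); return [x[:,0] for x in c if cv2.contourArea(x)>amin]
def rect(P):
    r=cv2.minAreaRect((P*1000).astype(np.float32)); (w,h),a=r[1],r[2]
    if w<h:a-=90
    a=(a+90)%180-90   # long-axis angle from world x, deg
    return np.round(r[0],1),np.round(sorted(r[1])[::-1],1),round(a,1)
E
python3 - <<'E'
from h import *
d=get_image("top")
for c,z in(("blue",.056),("red",.12)):
    for b in blobs(mask(d,c)):
        print(c,b.mean(0).round(1),*rect(onz(d,b,z)))
im=d["img"]; print(im[240,216],im[195,333],im[253,402],im[246,408],im[190,290],im[250,150])
# white end
h=cv2.cvtColor(im,cv2.COLOR_BGR2HSV); m=((h[...,1]<60)&(h[...,2]>130)).astype(np.uint8); w=np.zeros_like(m); w[230:270,385:425]=m[230:270,385:425]
for b in blobs(w): print("white",b.mean(0),*rect(onz(d,b,.12)))
cv2.imwrite("pics/c1.png",np.hstack([cv2.resize(im[215:295,360:480],None,fx=4.5,fy=4.5,interpolation=cv2.INTER_CUBIC)[:,:540]]))
cv2.imwrite("pics/c1.png",cv2.resize(im[155:295,250:480],None,fx=3.4,fy=3.4,interpolation=cv2.INTER_CUBIC))
E
```

```text
blue [401.6 254.9] [ 376.8 -311.3] [64.8 20.2] 59.7
blue [ 50.5 243.5] [422.3 884.1] [112.9  29.6] -0.3
blue [215.9 239.9] [433.1 308.5] [118.1  59.5] -7.7
blue [332.4 195.2] [579.4 -83.2] [121.2  60. ] -5.9
red [386.9 280.6] [ 295.3 -252.2] [60.7 58.3] -55.1
red [449.5 261.5] [ 355.6 -455.3] [73.1 67. ] -46.4
red [434.3 230.9] [ 454.8 -408. ] [76.1 58.2] -57.3
[125  62  28] [124  61  26] [128  68  36] [140 150 158] [82 83 81] [102 106 106]
white [407.19512195 247.97560976] [ 402.1 -319.2] [57.1 27.6] 59.2
```

View pics/c1.png

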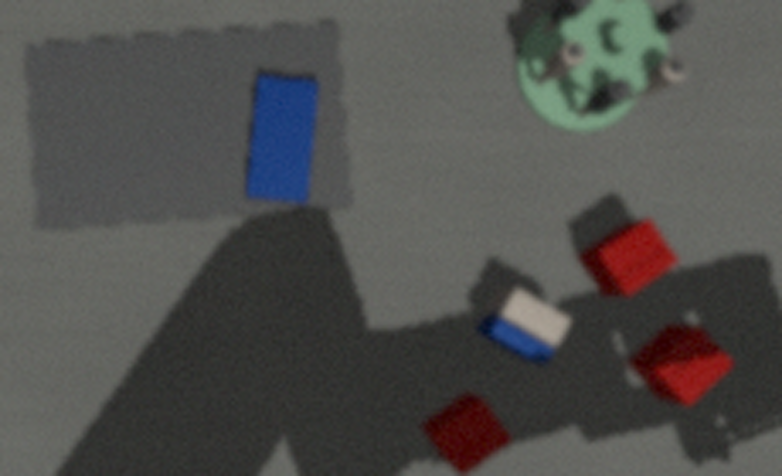

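The crop confirms the choice: the standing box is the one with the white end and blue lid at crop pixel (527,325), and the other three are red. Base and flat measure about 120x60, which matches. Standing box centre is about (394,-314), with its y axis at 59.5° and its lid facing 150°. I'll fetch the flat box first.

Call:
apply_moves(increments=[[1, 36, 37, 0, -0.06], [1, 36, 74, 0, -0.12], [1, 36, 112, 0, -0.18], [1, 40, 150, 0, -0.24], [1, 50, 188, 0, -0.3], [1, 60, 226, 0, -0.36], [1, 70, 264, 0, -0.42], [1, 80, 300, 0, -0.487]], force=20)

```text
t: 0.82
tool_pos: [0.2957, -0.2845, 0.2335]
ee_rot: [0.998, -0.069, -0.0, -0.0]
wrist_force: [0.2, -1.2, 1.1]
gripper_width: 0.0919
finger_force: 0.0
```

Call:
apply_moves(increments=[[1, 8, 38, 0, 0], [1, 17, 76, 0, 0], [1, 26, 114, 0, 0], [1, 35, 152, 0, 0], [1, 44, 190, 0, 0], [1, 53, 228, 0, 0], [1, 62, 264, 0, 0], [1, 70, 300, 0, 0]])

```text
t: 1.48
tool_pos: [0.3659, 0.0155, 0.2338]
ee_rot: [0.998, -0.067, 0.0, -0.0]
wrist_force: [0.7, -1.1, 0.1]
gripper_width: 0.0918
finger_force: 0.0
```

Call:
apply_moves(increments=[[1, 8, 38, 0, 0], [1, 16, 76, 0, 0], [1, 24, 114, 0, 0], [1, 33, 152, 0, 0], [1, 42, 190, 0, 0], [1, 51, 228, 0, 0], [1, 60, 264, 0, 0], [1, 67, 298, 0, 0]])

```text
t: 2.15
tool_pos: [0.433, 0.3138, 0.2334]
ee_rot: [0.998, -0.067, 0.0, 0.0]
wrist_force: [0.7, -0.4, 0.5]
gripper_width: 0.0913
finger_force: 0.0
```

```bash
python3 - <<'E'
from h import *
d=get_image("top")
s=state();print(s['t'],s['tool_pos'],s['ee_rot'].round(3),s['q'].round(2),s['wrist_force'])
px=[(261.8,222),(353,215.9),(349.4,161.5),(258.2,168.2)]
P=onz(d,px,.012)*1000;print(P.round(1))
g=cv2.cvtColor(d["img"],cv2.COLOR_BGR2GRAY);m=np.zeros_like(g);m[150:235,245:365]=((g<93)&(g>70))[150:235,245:365]
m=cv2.morphologyEx(m,cv2.MORPH_OPEN,np.ones((5,5)))
for b in blobs(m,500): print(b.mean(0),*rect(onz(d,b,.012)))
cv2.imwrite("pics/m.png",d["img"])
E
```

```text
2.2 [0.43468571 0.31884678 0.23367401] [ 0.998 -0.067  0.001 -0.002] [0.63 0.22 1.82 0.   1.1  2.33] [0.81769282 4.22090416 0.7740815 ]
[[ 493.2  160.5]
 [ 511.5 -153.1]
 [ 700.4 -143.3]
 [ 680.2  173.6]]
[310.83762887 190.40206186] [599.9  12.9] [322.9 198.8] -86.2
```

Call:
apply_moves(increments=[[1, 0, 0, -20, 0], [1, 0, 0, -55, 0], [1, 0, 0, -90, 0], [1, 0, 0, -125, 0], [1, 0, 0, -155, 0], [1, 0, 0, -180, 0], [1, 0, 0, -200, 0], [1, 0, 0, -200, 0]])

```text
t: 2.87
tool_pos: [0.4306, 0.3098, 0.0299]
ee_rot: [0.998, -0.067, -0.003, 0.002]
wrist_force: [-0.9, -0.3, -0.3]
gripper_width: 0.092
finger_force: 0.0
```

```bash
python3 - <<'E'
from h import *
d=get_image("scene")
s=state();print(s['t'],s['tool_pos'],s['ee_rot'].round(3),s['wrist_force'])
cv2.imwrite("pics/s1.png",cv2.resize(d["img"][60:260,280:520],None,fx=3,fy=3,interpolation=cv2.INTER_CUBIC))
E
```

```text
2.9167 [0.43155024 0.31041071 0.03187993] [ 0.998 -0.067 -0.002  0.001] [-0.41744251 -0.21811101  0.67753599]
```

View pics/s1.png

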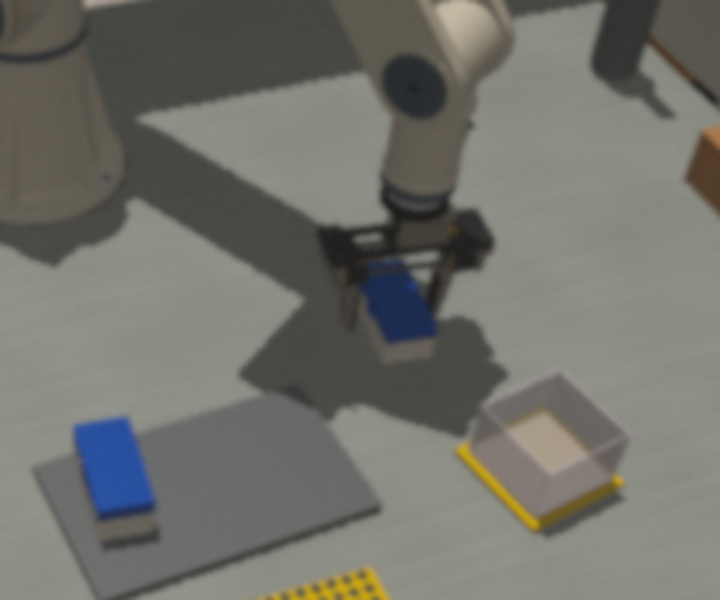

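The fingers straddle the flat box with the lid between them, around (400,300). I'll close and lift.

Call:
apply_moves(increments=[[-1, 0, 0, 0, 0], [-1, 0, 0, 0, 0], [-1, 0, 0, 0, 0], [-1, 0, 0, 0, 0], [-1, 0, 0, 0, 0], [-1, 0, 0, 0, 0]], force=25)

```text
t: 3.42
tool_pos: [0.4336, 0.312, 0.0346]
ee_rot: [0.998, -0.067, 0.001, -0.001]
wrist_force: [-0.9, -0.1, 8.3]
gripper_width: 0.0599
finger_force: 25.0
```

Call:
apply_moves(increments=[[-1, 0, 0, 12, 0], [-1, 0, 0, 35, 0], [-1, 0, 0, 60, 0], [-1, 0, 0, 85, 0], [-1, 0, 0, 110, 0], [-1, 0, 0, 120, 0], [-1, 0, 0, 120, 0]])

```text
t: 4.0
tool_pos: [0.4341, 0.3123, 0.1562]
ee_rot: [0.998, -0.067, 0.002, -0.001]
wrist_force: [1.3, 0.2, -2.8]
gripper_width: 0.06
finger_force: 25.0
```

Call:
apply_moves(increments=[[-1, 8, -20, 0, 0.0], [-1, 20, -55, 0, 0.01], [-1, 34, -91, 0, 0.02], [-1, 47, -127, 0, 0.03], [-1, 60, -162, 0, 0.03], [-1, 74, -198, 0, 0.03], [-1, 88, -234, 0, 0.03], [-1, 101, -270, 0, 0.03]])

```text
t: 4.67
tool_pos: [0.5333, 0.0395, 0.152]
ee_rot: [0.999, -0.052, -0.001, 0.0]
wrist_force: [-0.0, 1.0, -3.2]
gripper_width: 0.0597
finger_force: 25.0
```

Call:
apply_moves(increments=[[-1, 13, -36, 0, 0.0], [-1, 26, -70, 0, 0.0], [-1, 36, -98, 0, 0.0], [-1, 43, -116, 0, 0.0], [-1, 46, -124, 0, 0.0], [-1, 46, -124, 0, 0.0], [-1, 46, -124, 0, 0.0], [-1, 46, -124, 0, 0]])

```text
t: 5.33
tool_pos: [0.579, -0.0813, 0.1528]
ee_rot: [0.999, -0.052, -0.001, -0.0]
wrist_force: [0.4, -0.0, -3.0]
gripper_width: 0.0594
finger_force: 25.0
```

```bash
python3 - <<'E'
from h import *
d=get_image("scene")
s=state();print(s['t'],s['tool_pos'],s['ee_rot'].round(3),s['wrist_force'])
cv2.imwrite("pics/s2.png",cv2.resize(d["img"][150:270,270:390],None,fx=5,fy=5,interpolation=cv2.INTER_CUBIC))
E
```

```text
5.3833 [ 0.57919064 -0.08116808  0.15309584] [ 0.999 -0.052 -0.001 -0.   ] [-0.44750307 -0.05495344 -2.83290944]
```

View pics/s2.png

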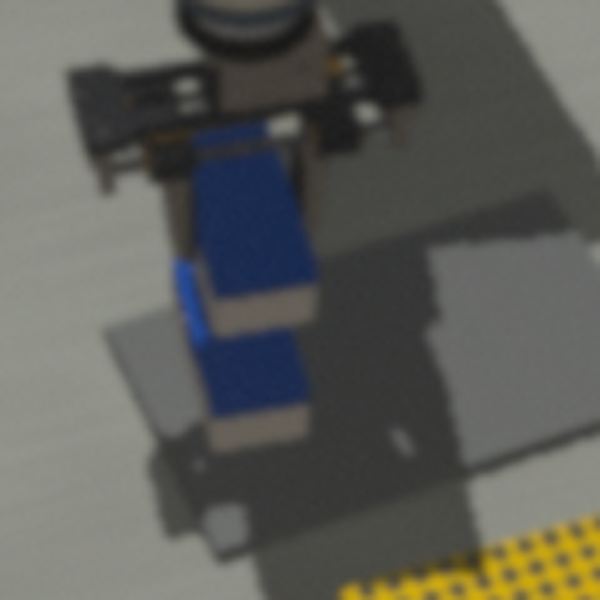

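The held box is over the base. The far lid corners in the crop are about (214,299) and (317,282) for the held box, and (208,418) and (309,402) for the base.

```bash
python3 - <<'E'
from h import *
d=get_image("scene")
f=lambda p,z:(onz(d,np.array(p)/5+[270,150],z)*1000).round(1)
a=f([(214,299),(317,282)],.169);b=f([(208,418),(309,402)],.062)
print(a,np.linalg.norm(a[0]-a[1]));print(b,np.linalg.norm(b[0]-b[1]))
for c in (a,b): v=c[1]-c[0];print(np.degrees(np.arctan2(v[1],v[0]))-90, c.mean(0))
E
```

```text
[[ 647.2 -121.1]
 [ 653.6  -62.5]] 58.948452057708856
[[ 645.4 -124.5]
 [ 653.2  -63.9]] 61.09991816688465
-6.232856203596143 [650.4 -91.8]
-7.3343788014167615 [649.3 -94.2]
```

Call:
apply_moves(increments=[[-1, -1, -2, -15, 0], [-1, -1, -2, -30, 0], [-1, -1, -2, -42, 0], [-1, -1, -2, -50, 0], [-1, -1, -2, -54, 0], [-1, -1, -2, -56, 0], [-1, -1, -2, -56, 0], [-1, -1, -2, -56, 0]])

```text
t: 6.1
tool_pos: [0.5793, -0.0845, 0.098]
ee_rot: [0.999, -0.052, 0.0, 0.0]
wrist_force: [0.1, 0.5, -2.4]
gripper_width: 0.0599
finger_force: 25.0
```

Call:
apply_moves(increments=[[0.7, 0, 0, 0, 0], [0.7, 0, 0, 0, 0], [0.7, 0, 0, 0, 0], [0.7, 0, 0, 0, 0], [0.7, 0, 0, 25, 0], [0.7, 0, 0, 60, 0], [0.7, 0, 0, 95, 0], [0.7, 0, 0, 120, 0]])

```text
t: 6.77
tool_pos: [0.5797, -0.0846, 0.2207]
ee_rot: [0.999, -0.052, 0.001, 0.0]
wrist_force: [0.8, -0.3, -0.1]
gripper_width: 0.078
finger_force: 0.0
```

Call:
apply_moves(increments=[[0.8, -15, -18, 0, -0.05], [0.8, -40, -50, 0, -0.11], [0.8, -66, -82, 0, -0.17], [0.8, -92, -114, 0, -0.23], [0.8, -118, -146, 0, -0.29], [0.8, -144, -178, 0, -0.35], [0.8, -168, -207, 0, -0.4], [0.8, -185, -229, 0, -0.428]])

```text
t: 7.43
tool_pos: [0.3919, -0.3153, 0.218]
ee_rot: [0.964, -0.265, 0.0, 0.0]
wrist_force: [0.2, -0.1, -0.6]
gripper_width: 0.0825
finger_force: 0.0
```

```bash
python3 - <<'E'
from h import *
d=get_image("top")
for b in blobs(mask(d,"blue")): print(b.mean(0).round(1),*rect(onz(d,b,.108)))
d=get_image("scene");s=state();print(s['tool_pos'],s['ee_rot'].round(3))
cv2.imwrite("pics/s3.png",cv2.resize(d["img"][110:270,130:350],None,fx=3.6,fy=3.6,interpolation=cv2.INTER_CUBIC))
E
```

```text
[ 50.4 243.7] [422.1 853.7] [109.4  28.8] -0.4
[332.8 194.1] [578.4 -83.7] [121.3  60.9] -6.1
[ 0.39175402 -0.31618511  0.21798945] [ 0.964 -0.265  0.     0.001]
```

View pics/s3.png

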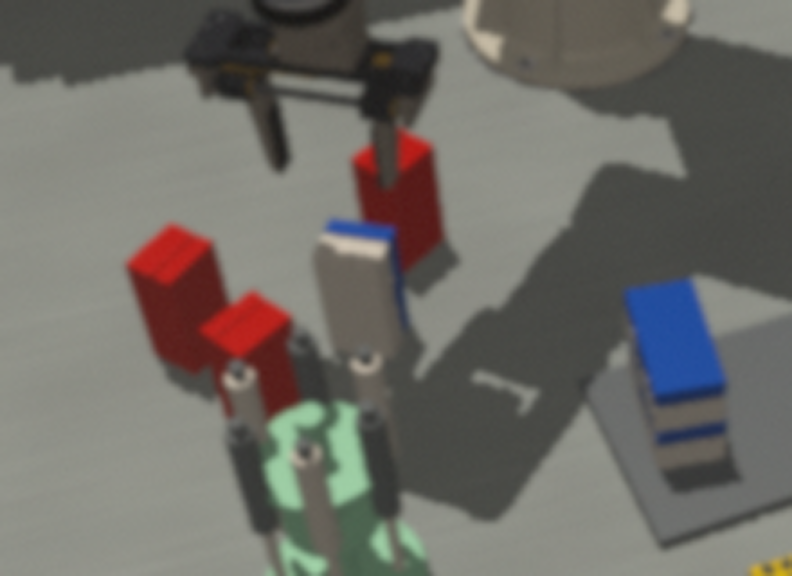

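The flat box is stacked at (675,370). The standing box's top face is around (358,237) in the crop, clear of the fingers. I'll cross-check its centre from this view.

```bash
python3 - <<'E'
from h import *
d=get_image("scene")
q=np.array([(330,221),(396,231),(388,256),(318,241)])/3.6+[130,110]
P=onz(d,q,.12)*1000;print(P.round(1),P.mean(0));print(*rect(P/1000))
E
```

```text
[[ 363.  -327.4]
 [ 393.6 -275.7]
 [ 421.3 -288.9]
 [ 384.2 -342. ]] [ 390.52321435 -308.48144738]
[ 390.4 -306.9] [64.8 30.3] 55.3
```

Call:
apply_moves(increments=[[0.8, -1, 2, -15, 0], [0.8, -1, 2, -40, 0], [0.8, -1, 2, -70, 0], [0.8, -1, 2, -95, 0], [0.8, -1, 2, -112, 0], [0.8, -1, 2, -120, 0], [0.8, -1, 2, -120, 0]])

```text
t: 8.17
tool_pos: [0.3928, -0.3101, 0.0961]
ee_rot: [0.965, -0.262, -0.001, -0.001]
wrist_force: [-0.5, -0.1, 0.3]
gripper_width: 0.083
finger_force: 0.0
```

Call:
apply_moves(increments=[[-1, 0, 0, 0, 0], [-1, 0, 0, 0, 0], [-1, 0, 0, 0, 0], [-1, 0, 0, 0, 0], [-1, 0, 0, 0, 0]])

```text
t: 8.58
tool_pos: [0.3937, -0.3122, 0.0987]
ee_rot: [0.965, -0.263, 0.001, 0.0]
wrist_force: [-0.2, -0.7, 5.8]
gripper_width: 0.0601
finger_force: 24.9
```

Call:
apply_moves(increments=[[-1, 0, 0, 15, 0], [-1, 0, 0, 45, 0], [-1, 0, 0, 80, 0], [-1, 0, 0, 115, 0], [-1, 0, 0, 132, 0], [-1, 0, 0, 140, 0.0]])

```text
t: 9.08
tool_pos: [0.3938, -0.3122, 0.2406]
ee_rot: [0.965, -0.263, 0.002, 0.001]
wrist_force: [0.3, -0.7, -3.1]
gripper_width: 0.0602
finger_force: 24.9
```

Call:
apply_moves(increments=[[-1, 4, 18, 0, 0.05], [-1, 10, 50, 0, 0.13], [-1, 17, 86, 0, 0.21], [-1, 24, 122, 0, 0.29], [-1, 30, 158, 0, 0.37], [-1, 36, 194, 0, 0.45], [-1, 42, 230, 0, 0.53], [-1, 48, 266, 0, 0.593]])

```text
t: 9.75
tool_pos: [0.4399, -0.0437, 0.2365]
ee_rot: [0.999, 0.032, -0.001, -0.0]
wrist_force: [0.6, 0.1, -2.3]
gripper_width: 0.0604
finger_force: 24.9
```

Call:
apply_moves(increments=[[-1, 7, 36, 0, 0], [-1, 14, 70, 0, 0], [-1, 20, 100, 0, 0], [-1, 24, 122, 0, 0], [-1, 25, 130, 0, 0], [-1, 25, 131, 0, 0], [-1, 25, 131, 0, 0], [-1, 25, 131, 0, 0]])

```text
t: 10.42
tool_pos: [0.4653, 0.0844, 0.237]
ee_rot: [1.0, 0.03, -0.001, 0.0]
wrist_force: [0.2, 0.0, -2.9]
gripper_width: 0.0602
finger_force: 24.9
```

```bash
python3 - <<'E'
from h import *
d=get_image("scene");s=state();print(s['t'],s['tool_pos'],s['ee_rot'].round(3),s['wrist_force'])
cv2.imwrite("pics/s4.png",cv2.resize(d["img"][110:270,250:450],None,fx=3.7,fy=3.7,interpolation=cv2.INTER_CUBIC))
E
```

```text
10.4667 [0.46551167 0.0842915  0.23723306] [ 1.    0.03 -0.    0.  ] [ 0.12724218 -0.57320181 -2.61106585]
```

View pics/s4.png

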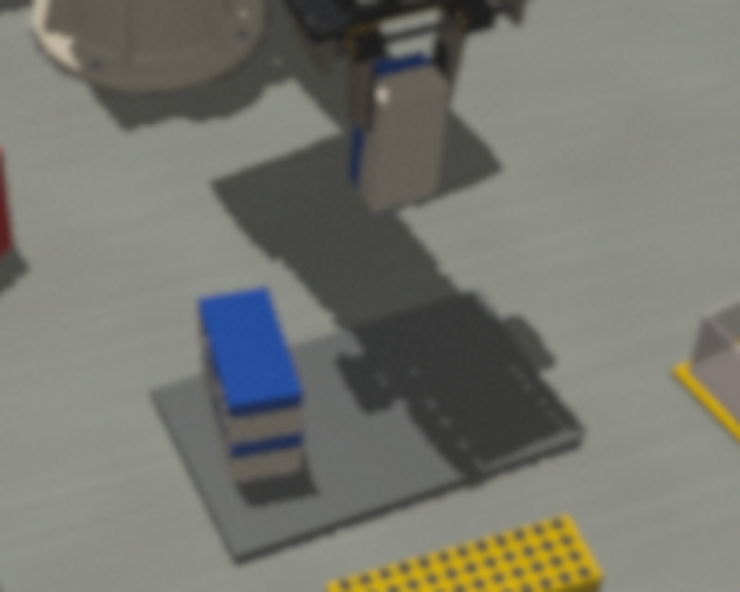

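The box is held upright with its underside facing +x, bottom corners at (374,210) and (437,192). I'll lower it in front of the board's edge.

Call:
apply_moves(increments=[[-1, 0, 0, -20, 0], [-1, 0, 0, -50, 0], [-1, 0, 0, -80, 0], [-1, 0, 0, -105, 0], [-1, 0, 0, -122, 0], [-1, 0, 0, -132, 0], [-1, 0, 0, -136, 0], [-1, 0, 0, -136, 0]])

```text
t: 11.13
tool_pos: [0.4658, 0.0849, 0.1013]
ee_rot: [1.0, 0.03, -0.0, 0.0]
wrist_force: [-0.4, -0.3, -3.6]
gripper_width: 0.0599
finger_force: 24.9
```

Call:
apply_moves(increments=[[-1, 1, 0, 0, 0], [-1, 2, 0, 0, 0], [-1, 3, 0, 0, 0], [-1, 4, 0, 0, 0], [-1, 4, 0, 0, 0], [-1, 4, 0, 0, 0]])

```text
t: 11.63
tool_pos: [0.4702, 0.0856, 0.1019]
ee_rot: [1.0, 0.03, 0.0, -0.0]
wrist_force: [0.7, 0.1, -4.1]
gripper_width: 0.06
finger_force: 24.9
```

```bash
python3 - <<'E'
from h import *
d=get_image("scene");s=state();print(s['t'],s['tool_pos'],s['ee_rot'].round(3),s['wrist_force'],s['ft_torque'])
f=lambda p,z:(onz(d,np.array(p)/3.7+[250,110],z)*1000).round(1)
print(f([(374,210),(437,192)],.139),f([(152,393),(472,292)],.012))
E
```

```text
11.6833 [0.47004232 0.08557539 0.10179738] [ 1.    0.03  0.   -0.  ] [-0.300107    0.37842731 -3.44752235] [-0.02634872 -0.01487526  0.03131007]
[[491.1  57.1]
 [487.5 116.4]] [[ 520.2 -151.6]
 [ 497.8  158.1]]
```

Call:
apply_moves(increments=[[-1, 0, 0, -1, 0], [-1, 0, 0, -2, 0], [-1, 1, 0, -2, 0], [-1, 2, 0, -2, 0], [-1, 3, 0, -2, 0], [-1, 3, 0, -2, 0], [-1, 3, 0, -2, 0]])

```text
t: 12.27
tool_pos: [0.4726, 0.0855, 0.0995]
ee_rot: [1.0, 0.03, -0.0, 0.0]
wrist_force: [-0.9, 0.2, -2.6]
gripper_width: 0.0598
finger_force: 24.9
```

Call:
apply_moves(increments=[[-1, 1, 0, 0, 0], [-1, 2, 0, 0, 0], [-1, 3, 0, 0, 0], [-1, 3, 0, 0, 0], [-1, 3, 0, 0, 0]])

```text
t: 12.68
tool_pos: [0.4754, 0.0853, 0.0994]
ee_rot: [1.0, 0.03, -0.001, 0.0]
wrist_force: [-4.9, -1.7, -1.1]
gripper_width: 0.06
finger_force: 25.0
```

Call:
apply_moves(increments=[[-1, -1, 0, -0.5, 0], [-1, -1, 0, -0.5, 0], [0.8, -1, 0, -0.5, 0], [0.8, -1, 0, -0.5, 0], [0.8, -1, 0, -0.5, 0], [0.8, -1, 0, -0.5, 0], [0.8, -1, 0, 15, 0], [0.8, -1, 0, 50, 0]])

```text
t: 13.35
tool_pos: [0.4727, 0.0851, 0.1471]
ee_rot: [1.0, 0.03, -0.003, 0.0]
wrist_force: [0.2, 0.2, -0.3]
gripper_width: 0.0826
finger_force: 0.0
```

Call:
apply_moves(increments=[[0.8, 0, 0, 12, 0], [-1, -20, 0, 12, 0], [-1, -50, 0, 12, 0], [-1, -50, 0, 12, 0], [-1, -50, 0, 0, 0], [-1, -50, 0, -20, 0], [-1, -50, 0, -32, 0], [-1, -50, 0, -32, 0]])

```text
t: 14.02
tool_pos: [0.4241, 0.0854, 0.1159]
ee_rot: [1.0, 0.03, -0.001, 0.0]
wrist_force: [-0.7, -0.6, -0.2]
gripper_width: 0.0382
finger_force: 0.0
```

```bash
python3 - <<'E'
from h import *
d=get_image("scene");s=state();print(s['t'],s['tool_pos'],s['wrist_force'],s['gripper_width'])
cv2.imwrite("pics/s5.png",cv2.resize(d["img"][110:270,250:450],None,fx=3.7,fy=3.7,interpolation=cv2.INTER_CUBIC))
E
```

```text
14.0667 [0.4246154  0.0854474  0.11691403] [ 0.31514772 -0.20763042  0.72271689] 0.03401922196289608
```

View pics/s5.png

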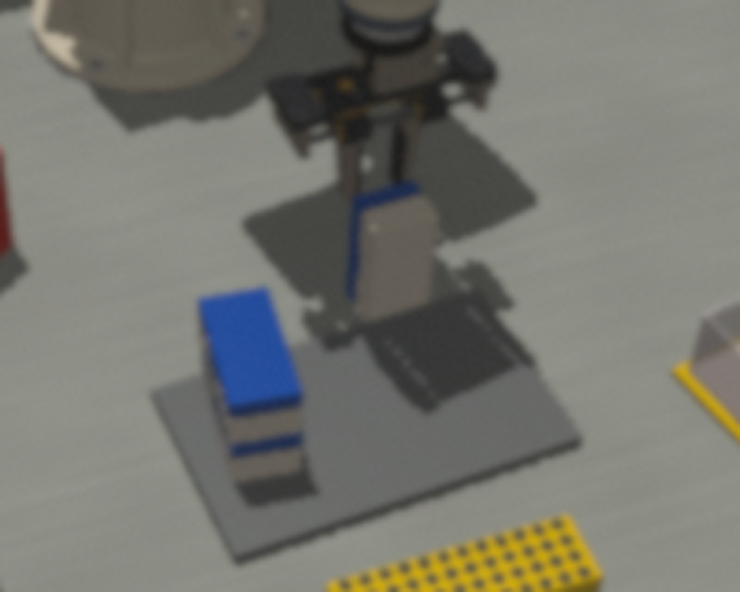

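The box stands against the edge, with its base at (395,315), and the fingers are behind the top of its lid. I'll push it over.

Call:
apply_moves(increments=[[-1, 8, 0, 0, 0], [-1, 16, 0, 0, 0], [-1, 26, 0, 0, 0], [-1, 36, 0, 0, 0], [-1, 46, 0, 0, 0], [-1, 55, 0, 0, 0], [-1, 63, 0, 0, 0], [-1, 70, 0, 0, 0]])

```text
t: 14.73
tool_pos: [0.4962, 0.0854, 0.1176]
ee_rot: [1.0, 0.03, 0.0, 0.0]
wrist_force: [-0.9, -0.7, 1.1]
gripper_width: 0.0005
finger_force: 0.0
```

Call:
apply_moves(increments=[[-1, 7, 0, 0, 0], [-1, 13, 0, 0, 0], [-1, 18, 0, 0, 0], [-1, 18, 0, 0, 0], [-1, 18, 0, 0, 0], [-1, 10, 0, 20, 0], [1, 10, 0, 55, 0], [1, 10, 0, 90, 0]])

```text
t: 15.4
tool_pos: [0.5029, 0.0853, 0.2075]
ee_rot: [1.0, 0.03, -0.002, 0.0]
wrist_force: [0.7, -0.3, -0.7]
gripper_width: 0.0118
finger_force: 0.0
```

```bash
python3 - <<'E'
from h import *
d=get_image("scene");s=state();print(s['t'],s['tool_pos'],s['wrist_force'],s['gripper_width'])
cv2.imwrite("pics/s6.png",cv2.resize(d["img"][110:270,250:450],None,fx=3.7,fy=3.7,interpolation=cv2.INTER_CUBIC))
E
```

```text
15.45 [0.50710782 0.08593761 0.21486712] [ 2.66482146 -0.39590366  5.61923507] 0.015536085971787846
```

View pics/s6.png

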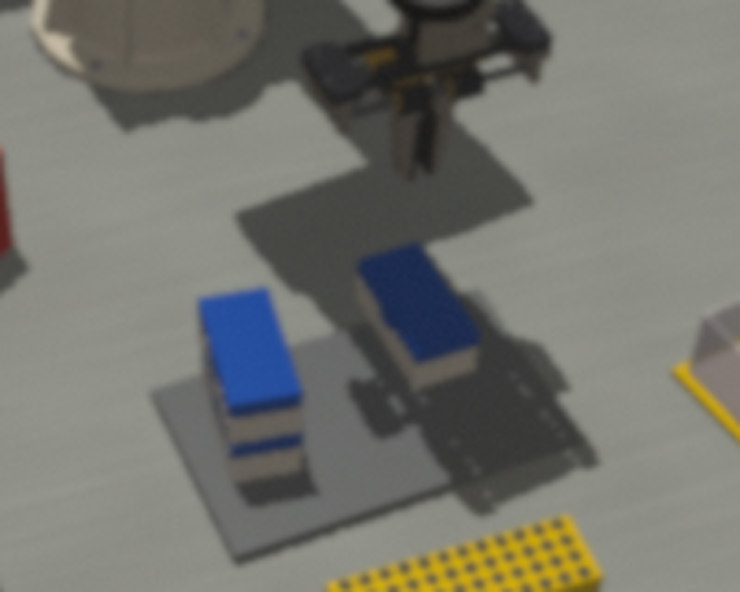

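The box lies lid up on the board, with its lid corners at (360,263), (418,245), (477,340) and (418,362). I'll measure it while the fingers open.

Call:
apply_moves(increments=[[1, 0, 0, 0, 0], [1, 0, 0, 0, 0], [1, 0, 0, 0, 0], [1, 0, 0, 0, 0], [1, 0, 0, 0, 0], [1, 0, 0, 0, 0]])

```text
t: 15.95
tool_pos: [0.5044, 0.0854, 0.2066]
ee_rot: [1.0, 0.03, -0.001, 0.0]
wrist_force: [-0.4, -1.0, -0.1]
gripper_width: 0.0557
finger_force: 0.0
```

```bash
python3 - <<'E'
from h import *
d=get_image("scene");s=state();print(s['t'],s['tool_pos'],s['gripper_width'])
f=lambda p,z:onz(d,np.array(p)/3.7+[250,110],z)
P=f([(360,263),(418,245),(477,340),(418,362)],.062);print((P*1000).round(1));print(P.mean(0)*1000,*rect(P))
P=f([(200,299),(268,290),(300,393),(233,408)],.112);print((P*1000).round(1));print(P.mean(0)*1000,*rect(P))
d=get_image("top")
for b in blobs(mask(d,"blue")): print(b.mean(0).round(1),*rect(onz(d,b,.08)))
E
```

```text
16.0 [0.50456502 0.08543216 0.20681148] 0.05971758385470535
[[476.1  54.6]
 [471.6 111.8]
 [593.2 115.2]
 [600.2  58.2]]
[535.29934235  84.96693893] [535.9  85. ] [127.   57.3] 1.7
[[ 518.3 -106.1]
 [ 526.5  -49.6]
 [ 640.3  -62.9]
 [ 638.  -117.6]]
[580.74862774 -84.03660131] [580.9 -83.5] [120.2  57. ] -5.5
[ 50.4 243.7] [422.2 870.2] [111.3  29. ] -0.3
[332.9 194.1] [581.4 -84.1] [123.8  62.3] -6.1
```

Call:
apply_moves(increments=[[1, 15, 0, 0, 0], [1, 32, 0, -20, -0.01], [1, 32, 0, -50, -0.01], [1, 32, 0, -80, -0.01], [1, 32, 0, -95, -0.01], [1, 32, 0, -100, -0.01], [1, 32, 0, -100, -0.01]])

```text
t: 16.63
tool_pos: [0.536, 0.0854, 0.1062]
ee_rot: [1.0, 0.025, -0.001, 0.0]
wrist_force: [-0.4, 0.5, 0.0]
gripper_width: 0.092
finger_force: 0.0
```

```bash
python3 - <<'E'
from h import *
d=get_image("scene");s=state();print(s['t'],s['tool_pos'],s['gripper_width'])
cv2.imwrite("pics/s7.png",cv2.resize(d["img"][130:230,310:410],None,fx=5,fy=5,interpolation=cv2.INTER_CUBIC))
E
```

```text
16.6833 [0.53695049 0.08550235 0.10751185] 0.09189996411041905
```

View pics/s7.png

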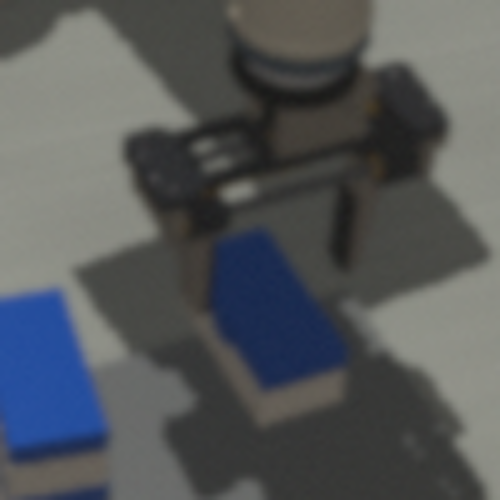

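The open fingers straddle the box, whose lid spans (240,235) to (345,370). I'll descend, grip and lift.

Call:
apply_moves(increments=[[1, 0, 0, -15, 0], [1, 0, 0, -35, 0], [1, 0, 0, -52, 0], [1, 0, 0, -60, 0], [1, 0, 0, -60, 0], [1, 0, 0, -60, 0]])

```text
t: 17.18
tool_pos: [0.5376, 0.0856, 0.0485]
ee_rot: [1.0, 0.025, 0.0, -0.0]
wrist_force: [0.3, 0.5, -0.1]
gripper_width: 0.0916
finger_force: 0.0
```

Call:
apply_moves(increments=[[-1, 0, 0, 0, 0], [-1, 0, 0, 0, 0], [-1, 0, 0, 0, 0], [-1, 0, 0, 0, 0], [-1, 0, 0, 0, 0], [-1, 0, 0, 0, 0]])

```text
t: 17.68
tool_pos: [0.5375, 0.0858, 0.0481]
ee_rot: [1.0, 0.025, 0.001, -0.0]
wrist_force: [-0.3, 2.2, 6.0]
gripper_width: 0.0598
finger_force: 25.0
```

Call:
apply_moves(increments=[[-1, 0, 0, 15, 0], [-1, 0, 0, 45, 0], [-1, 0, 0, 80, 0], [-1, 0, 0, 115, 0], [-1, 0, 0, 140, 0], [-1, 0, 0, 150, 0], [-1, 0, 0, 150, 0]])

```text
t: 18.27
tool_pos: [0.5381, 0.0856, 0.1995]
ee_rot: [1.0, 0.025, 0.002, -0.0]
wrist_force: [0.1, 0.4, -3.7]
gripper_width: 0.06
finger_force: 25.0
```

```bash
cat > far.py <<'E'
from h import *
d=get_image("scene");s=state();print(s['t'],s['tool_pos'].round(4),s['wrist_force'].round(1))
zt=s['tool_pos'][2]
m=mask(d,"blue"); m[:,:250]=0;m[:,450:]=0
for b in blobs(m,30):
    L=b[np.argmax(b@[-.45,1.])]; R=b[np.argmax(b@[.75,1.])]
    print("blob",b.mean(0).round(0),b.min(0),b.max(0),L,R)
    for n,z in(("held",zt-.004),("flat",.094),("base",.044),("top",.144)):
        P=onz(d,[L,R],z)*1000;v=P[1]-P[0];a=np.degrees(np.arctan2(-v[0],v[1]))
        c=P.mean(0)-60*np.array([np.cos(np.radians(a)),np.sin(np.radians(a))])
        print(n,P.mean(0).round(1),"len",np.linalg.norm(v).round(1),"yaw",a.round(1))
E
python3 far.py
```

```text
18.3167 [0.537  0.0854 0.1975] [-0.8 -0.2 -3.7]
blob [317. 205.] [304 189] [330 221] [313 221] [329 218]
held [ 707.1 -118. ] len 43.9 yaw -5.0
flat [628.4 -89.5] len 48.5 yaw -5.0
base [588.8 -75.1] len 50.7 yaw -5.0
top [ 668.  -103.8] len 46.2 yaw -5.0
blob [370. 161.] [360 147] [382 172] [366 172] [381 168]
held [577.2  90.5] len 48.7 yaw 1.8
flat [485.2 140.6] len 53.7 yaw 1.8
base [438.9 165.7] len 56.2 yaw 1.8
top [531.4 115.4] len 51.2 yaw 1.8
```

```bash
cat > prof.py <<'E'
from h import *
def proj(d,P):
    E=np.linalg.inv(np.array(d["extrinsics"])); r,_=cv2.Rodrigues(E[:3,:3])
    return cv2.projectPoints(P.astype(float),r,E[:3,3],np.array(d["K"]),np.array([d["k1"],0,0,0.]))[0][:,0]
def far(d,c,z,yaw,off):
    # distance along box axis from c to blue->white step of far end, at plane z (lid's lower edge)
    a=np.radians(yaw);u=np.array([np.cos(a),np.sin(a)]);w=np.array([-u[1],u[0]])
    t=np.arange(.03,.1,.001);im=d["img"].astype(np.float32);o=[]
    for k in off:
        P=np.c_[c+t[:,None]*u+k*w,np.full(len(t),z)];p=proj(d,P).astype(np.float32)
        v=cv2.remap(im,p[:,0],p[:,1],cv2.INTER_LINEAR).reshape(-1,3);o.append(v[:,0]-v[:,2])  # blue-red
    return t,np.mean(o,0)
E
cat > run.py <<'E'
from prof import *
d=get_image("scene");s=state();T=s['tool_pos']
for n,c,z,y in(("held",T[:2],T[2]-.004,2.9),("flat",np.array([.580,-.084]),.094,-6.)):
    t,v=far(d,c,z,y,np.arange(-.018,.019,.006))
    print(n,T.round(4),[(int(a*1000),int(b)) for a,b in zip(t[::4],v[::4])])
E
python3 run.py
```

```text
held [0.5361 0.0853 0.1962] [(30, 52), (34, 51), (38, 48), (42, 38), (46, 15), (50, -3), (54, -11), (58, -13), (62, -13), (66, -12), (70, -11), (74, -8), (78, -6), (82, -6), (86, -6), (90, -6), (94, -6), (98, -7)]
flat [0.5361 0.0853 0.1962] [(30, 121), (34, 119), (38, 109), (42, 85), (46, 60), (50, 41), (54, 18), (58, -2), (62, -11), (66, -12), (70, -12), (74, -9), (78, 1), (82, 23), (86, 39), (90, 34), (94, 12), (98, -5)]
```

Call:
apply_moves(increments=[[-1, 5, -15, 0, -0.03], [-1, 14, -46, 0, -0.07], [-1, 24, -80, 0, -0.11], [-1, 34, -116, 0, -0.155], [-1, 43, -146, 0, -0.155], [-1, 48, -164, 0, -0.155], [-1, 49, -170, 0, -0.155], [-1, 49, -170, 0, -0.155]])

```text
t: 19.03
tool_pos: [0.5848, -0.0856, 0.195]
ee_rot: [0.999, -0.053, -0.002, -0.0]
wrist_force: [0.3, -0.0, -2.9]
gripper_width: 0.0596
finger_force: 25.0
```

```bash
sed -i 's/2.9)/-6.)/' run.py; python3 run.py; python3 - <<'E'
from h import *
s=state();print(s['ee_rot'].round(4))
E
```

```text
held [ 0.5847 -0.0844  0.1954] [(30, 53), (34, 53), (38, 51), (42, 44), (46, 24), (50, 1), (54, -10), (58, -13), (62, -13), (66, -13), (70, -10), (74, 1), (78, 20), (82, 34), (86, 38), (90, 38), (94, 38), (98, 38)]
flat [ 0.5847 -0.0844  0.1954] [(30, 52), (34, 52), (38, 52), (42, 52), (46, 50), (50, 40), (54, 18), (58, -2), (62, -11), (66, -13), (70, -13), (74, -10), (78, 1), (82, 23), (86, 40), (90, 35), (94, 12), (98, -5)]
[ 9.986e-01 -5.270e-02 -1.800e-03 -3.000e-04]
```

In the same light, the held box sits about 2.5 mm short of the flat box in x. I'll correct that, lower and release.

Call:
apply_moves(increments=[[-1, 2, 0, -12, 0], [-1, 2.5, 0, -25, 0], [-1, 2.5, 0, -36, 0], [-1, 2.5, 0, -43, 0], [-1, 2.5, 0, -46, 0], [-1, 2.5, 0, -47, 0], [-1, 2.5, 0, -47, 0], [-1, 2.5, 0, -47, 0]])

```text
t: 19.75
tool_pos: [0.5888, -0.0844, 0.151]
ee_rot: [0.999, -0.052, 0.0, 0.0]
wrist_force: [0.5, 0.0, -3.3]
gripper_width: 0.06
finger_force: 25.0
```

Call:
apply_moves(increments=[[-1, 0, 0, -0.5, 0], [0.7, 0, 0, -0.5, 0], [0.7, 0, 0, -0.5, 0], [0.7, 0, 0, -0.5, 0], [0.7, 0, 0, -0.5, 0], [0.7, 0, 0, 20, 0], [0.7, 0, 0, 55, 0], [0.7, 0, 0, 90, 0]])

```text
t: 20.42
tool_pos: [0.5876, -0.0844, 0.2408]
ee_rot: [0.999, -0.052, -0.001, -0.0]
wrist_force: [0.7, -1.0, 0.3]
gripper_width: 0.0781
finger_force: 0.0
```

Call:
apply_moves(increments=[[0.7, -30, 0, 0, 0], [0.7, -65, 0, 0, 0], [0.7, -100, 0, 0, 0], [0.7, -135, 0, 0, 0], [0.7, -170, 0, 0, 0], [0.7, -200, 0, 0, 0], [0.7, -220, 0, 0, 0], [0.7, -220, 0, 0, 0]])

```text
t: 21.08
tool_pos: [0.3648, -0.0842, 0.2405]
ee_rot: [0.999, -0.052, -0.001, -0.0]
wrist_force: [0.5, 0.3, 0.1]
gripper_width: 0.078
finger_force: 0.0
```

```bash
python3 - <<'E'
from prof import *
d=get_image("top");s=state();print(s['t'],s['tool_pos'],s['finger_force'])
for b in blobs(mask(d,"blue")): print(b.mean(0).round(1),*rect(onz(d,b,.158)))
d=get_image("scene")
for n,z in(("top",.144),("flat",.094),("base",.044)):
  for off in((-.018,-.012),(.012,.018)):
    t,v=far(d,np.array([.580,-.084]),z,-6.,off)
    print(n,off,[(int(a*1000),int(b)) for a,b in zip(t[::3],v[::3])][3:12])
m=mask(d,"blue");m[:,:250]=0;m[:,450:]=0
for b in blobs(m,15): print(b.min(0),b.max(0),*rect(onz(d,b,.155)))
E
```

```text
21.1333 [ 0.36725495 -0.08449826  0.24098175] 0.0
[ 50.4 243.5] [422.  824.7] [105.9  27.6] -0.3
[333. 192.] [578.6 -83.2] [123.4  61.9] -3.5
top (-0.018, -0.012) [(39, 105), (42, 86), (45, 67), (48, 52), (51, 41), (54, 25), (57, 7), (60, -5), (63, -11)]
top (0.012, 0.018) [(39, 106), (42, 87), (45, 68), (48, 52), (51, 41), (54, 23), (57, 6), (60, -6), (63, -11)]
flat (-0.018, -0.012) [(39, 1), (42, 17), (45, 31), (48, 39), (51, 34), (54, 17), (57, 2), (60, -7), (63, -11)]
flat (0.012, 0.018) [(39, 0), (42, 15), (45, 31), (48, 39), (51, 34), (54, 17), (57, 1), (60, -8), (63, -12)]
base (-0.018, -0.012) [(39, 3), (42, 19), (45, 33), (48, 41), (51, 34), (54, 20), (57, 3), (60, -6), (63, -11)]
base (0.012, 0.018) [(39, 4), (42, 20), (45, 34), (48, 42), (51, 36), (54, 20), (57, 4), (60, -7), (63, -11)]
[304 177] [332 210] [578.3 -83.3] [125.4  62.8] -6.1
```

All three far end faces line up within about 1 mm, with equal yaw and at the expected heights. I'm handing it in.

```bash
python3 -c "
from rig import *
print(hand_in())"
```

```text
the job is handed in; nothing more can be done
None
```

I stacked the three boxes lid up in one column on the board, laying the standing box down lid up on the board and letting go of it before it went on top. In the last images the far ends line up within about 1 mm. I handed the job in, but the hand-in gave no verdict.

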